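Clear the bottles, fetch the board clamp, put the bottles back

ROBOT

A 7-joint arm with a two-finger parallel gripper is mounted at the origin on the work surface. World frame = base frame: x ahead of the robot, y to its left, z up, the work surface at z = 0. Lengths are in mm, angles in rad, forces in N, time in s.
With the tool pointing down it reaches from about 425 to 875 mm from the base axis. Payload 8.4 kg.
Tool frame: the origin (TCP) lies on the centre line of the jaws, within the pads' length; the fingertips stand 22 mm ahead of it and the grasp point (between the pads) lies 3 mm ahead of it (ctrl.nose_length is the distance from the TCP to the fingertips, in mm); z points along the fingers, y is the line along which they close (so a half turn about z gives the same grasp; the last joint's range is limited). The gripper opens to 85 mm and grips with 20 to 120 N. Pads are 22 mm wide; open, the fingers measure 114 mm over their backs; the gripper's body (76 mm by 85 mm) begins 54 mm behind the grasp point. The pads swing forward as they close: fully open they stand 13 mm farther back than shut.
Start: joints at [-1.389, 0.333, 0.04, 1.465, -0.013, 1.343, -0.059], TCP at [180.133, 624.514, 253.308] pointing down, gripper open.
Joint ranges: [-2.58, 2.58], [-0.38, 2.09], [-1.3, 1.39], [0.25, 2.4], [-1.5, 4.64], [0.08, 2.09], [-2.65, 2.65]. Speed limits (rad/s): [2.22, 2.22, 2.79, 2.79, 3.14, 3.14, 3.14].

INTERFACE

Orientations are given as a 3x3 rotation matrix whose columns are the frame's x, y, z axes.
In Python, from station import ctrl gives the robot as it stands.
- The arm moves only by the shell command python3 -m creep 'ROWS' [OPENING] [FORCE]. ROWS is JSON, a list of rows, each an object with "delta_pos": the shift along the tool's x, y, z each as a share of 50 cm, from -1 to 1, a list of three; "dr": the turn, a rotation vector about the tool's x, y, z each as a share of 1.5 rad, from -1 to 1, a list of three. A call has 1 to 20 rows; each row shifts and turns the commanded pose from where the row before left it, along the tool's axes as they then stand; what a row does not reach is not made up. A row lasts 1/8 s, in which the tool goes at most 62.5 mm and 10.7 degrees, less where a joint would pass 70% of its speed; a pose out of reach is approached as far as the arm can. A call with a number of a shift or a turn outside -1 to 1 is refused whole. A call with a gripper value outside its range is refused whole. OPENING is the opening, from 0 (shut) to 1 (fully open), set as the call begins (- or left out, the last holds). The fingers move at their own pace and stop on an object; FORCE is the grip in N (left out, the last holds). Time passes only in rows, so rows that do not move let the fingers close. It gives the time, the measured TCP pose, the force, the opening and the grip force at its end, in the units of the state.
- ctrl.read_state(): the state, without advancing time (a new reading comes with each control period).
- ctrl.camera(name): name is "scene" or "top" or "wrist"; returns a dict with "color" (384x512x3 uint8, red, green, blue), "range_z" (384x512 float32, mm along the optical axis (not along the pixel's ray), 0 where there is no reading), "vertical_fov" (degrees; the focal length in pixels is half the picture's height over the tangent of half this angle, whatever the lens; pixels are square), "cx", "cy" (the principal point, pixels), "view" (4x4, takes a point from world to camera coordinates); the wrist camera has in their place "hand_eye" (4x4, takes a point from camera to tool coordinates, whose origin is the TCP and whose axes are the flange's). Camera axes: x right, y down, z forward; pixel columns grow to the right and rows downward; lengths in mm; the calibration is good to about 2 mm. A picture is of the moment at which its call begins: read the wrist's pose just before it.
- ctrl.close_job(): hands the job in; it is judged then, once.
The state is a dict: "time": time; "joint_positions": joint angles; "qd": joint speeds; "tau": joint torques, N m; "eef_pos": TCP position; "ee_rot": TCP orientation; "ft_force": force on the tool from outside, world axes, zero at the start; "moment": the same for the moment, N m; "gripper_width": finger opening in mm; "grip_force": force on a finger pad.
Only numpy, scipy, OpenCV 4.12 (cv2) and the standard library are available. Lean on these libraries where they do the work, as an engineer would, in place of code of your own. Each camera call takes 0.05 s, during which the arm holds its last target. There are 200 camera calls.

TASK

The board clamp is hemmed in by three bottles: first move all three bottles to the grey side mat, standing wholly on it. Only then take the board clamp to the teal inspection plate and set it flat and centred on the black rectangle, lined up with it, and after that put every bottle back, centred on the disc of its own cap colour. Keep the bottles upright throughout and leave the solder reel where it is.

Things in the scene. Friction and masses are not known exactly. Their poses are not given: they have to be found in the camera images.
- bottle_red: Bottle of amber glass with white label, red band and red cap, standing loose: cylinder 44 mm in diameter to 56 mm height, then a sloping shoulder to 68 mm, then a red screw cap, 28 mm in diameter, from 68 to 98 mm height (full height 98). About 0.11 kg. Origin: centre of its underside; z up along its axis; its yaw means nothing. At the start it stands on the red disc.
- bottle_yellow: Bottle of white plastic with yellow band and yellow cap, standing loose: cylinder 44 mm in diameter to 56 mm height, then a sloping shoulder to 68 mm, then a yellow screw cap, 28 mm in diameter, from 68 to 98 mm height (full height 98). About 0.11 kg. Origin: centre of its underside; z up along its axis; its yaw means nothing. At the start it stands on the yellow disc.
- bottle_green: Bottle of black plastic with white label, green band and green cap, standing loose: cylinder 44 mm in diameter to 56 mm height, then a sloping shoulder to 68 mm, then a green screw cap, 28 mm in diameter, from 68 to 98 mm height (full height 98). About 0.11 kg. Origin: centre of its underside; z up along its axis; its yaw means nothing. At the start it stands on the green disc.
- board_clamp: Board clamp, loose, 0.22 kg: dark block 40 mm (its x) by 104 mm (its y), 24 mm high, red jaws on both ends up to 34 mm, green circuit board between them (top 29 mm). Grip across the 40 mm. Origin: centre of underside. It starts on the blue bench mat (190 x 240 mm, 6 mm thick), 85 to 100 mm beyond the bottles' row and roughly parallel to it: too near for a gripper's body while they stand there.
- disc_red: Red disc, 60 mm in diameter, 4 mm thick, fixed on the 6 mm blue bench mat, so that its top is 10 mm above the table: home of the bottle with the red cap. The three discs stand in a row, about 78 mm apart, their order shuffled. Origin: centre of its underside, 6 mm above the table.
- disc_yellow: Yellow disc, 60 mm in diameter, 4 mm thick, fixed on the 6 mm blue bench mat, so that its top is 10 mm above the table: home of the bottle with the yellow cap. The three discs stand in a row, about 78 mm apart, their order shuffled. Origin: centre of its underside, 6 mm above the table.
- disc_green: Green disc, 60 mm in diameter, 4 mm thick, fixed on the 6 mm blue bench mat, so that its top is 10 mm above the table: home of the bottle with the green cap. The three discs stand in a row, about 78 mm apart, their order shuffled. Origin: centre of its underside, 6 mm above the table.
- side_mat: Side mat: grey rectangle with yellow border lines, fixed on the table to the left or right of the blue bench mat, 250 mm (its x) by 140 mm (its y), 4 mm thick. Origin: centre of its underside, on the table; its top is at z = 4 mm. Large enough for the three bottles in a row along its x, 75 mm apart.
- inspection_plate: Inspection plate: teal plate fixed on the table on the other side of the bench mat, 120 mm (its x) by 150 mm (its y), 8 mm thick, its flat top at z = 8 mm. A black, white-edged rectangle 50 mm (x) by 114 mm (y) is painted at its centre, with its long side along the plate's y. Origin: centre of its underside, on the table.
- solder_reel: Bystander: solder reel, blue plastic with silver wire, 56 mm in diameter, 30 mm high, lying flat on the table. Loose. Origin: centre of its underside.

How it is judged (in metres and radians):
On the way, in this order (a step that is already met when the one before it is completed fails the run):
1. all three bottles stand on the side mat (x of bottle_red in the frame of side_mat between -0.11 and 0.11 m and y of bottle_red in the frame of side_mat between -0.056 and 0.056 m and z of each of bottle_red, bottle_yellow, bottle_green in the frame of side_mat below 0.01 m and angle between each of bottle_red, bottle_yellow, bottle_green's own z axis and vertical below 0.12 rad and x of bottle_yellow in the frame of side_mat between -0.11 and 0.11 m and y of bottle_yellow in the frame of side_mat between -0.056 and 0.056 m and x of bottle_green in the frame of side_mat between -0.11 and 0.11 m and y of bottle_green in the frame of side_mat between -0.056 and 0.056 m), for 0.2 s.
2. the board clamp lies centred and lined up on the inspection plate while all three bottles stand on the side mat (all of step 1 and horizontal distance between board_clamp and inspection_plate below 0.012 m and angle between the y axis of board_clamp and the y axis of inspection_plate, either way round below 0.17 rad and z of board_clamp in the frame of inspection_plate below 0.013 m and angle between board_clamp's own z axis and vertical below 0.1 rad and linear speed of board_clamp below 0.02 m/s), for 0.2 s.
At the end, for the whole second after the job is handed in: Every bottle stands upright and at rest on the disc of its cap's colour, its axis within 12 mm of the disc's centre; the board clamp lies flat and at rest on the inspection plate, within 12 mm of the centre of the black rectangle and within 0.17 rad of its long direction (either way round) (horizontal distance between bottle_red and disc_red below 0.012 m and z of bottle_red in the frame of disc_red below 0.01 m and angle between each of bottle_red, bottle_yellow, bottle_green, board_clamp's own z axis and vertical below 0.1 rad and linear speed of each of bottle_red, bottle_yellow, bottle_green, board_clamp below 0.02 m/s and horizontal distance between bottle_yellow and disc_yellow below 0.012 m and z of bottle_yellow in the frame of disc_yellow below 0.01 m and horizontal distance between bottle_green and disc_green below 0.012 m and z of bottle_green in the frame of disc_green below 0.01 m and horizontal distance between board_clamp and inspection_plate below 0.012 m and angle between the y axis of board_clamp and the y axis of inspection_plate, either way round below 0.17 rad and z of board_clamp in the frame of inspection_plate below 0.013 m); the robot touches nothing.
It fails at once if a bottle is tipped over (more than 0.6 rad) (angle between any of bottle_red, bottle_yellow, bottle_green's own z axis and vertical above 0.6 rad).
It fails at once if the solder reel is moved by more than 20 mm (distance of solder_reel from where it was at the start of the episode above 0.02 m).
It also fails if it takes over 147 s, if anything falls off the work surface, if the arm or the gripper's body presses on something with over 40 N, if the wrist force passes 120 N, or if a joint passes its speed limit or range.

## Working session

There is one attempt and no reset: what is moved stays moved. The work goes in short steps, Python scripts to look and compute and a shell command to move; the robot and the scene stay as the last step left them, time stands still between calls to the robot, and variables do not carry over. Pictures are saved under pics/ and viewed, at most 14 in all, crops included, and the job is handed in when it is done.

```bash
ls; mkdir -p pics; python3 - <<'E'
from station import ctrl
import cv2
s=ctrl.read_state(); print(s)
for n in("scene","top"):
    c=ctrl.camera(n); cv2.imwrite(f"pics/{n}0.png",c["color"][:,:,::-1]); print(n,c["vertical_fov"],c["cx"],c["cy"],c["view"].tolist() if hasattr(c["view"],'tolist') else c["view"])
E
```

```text
pics
{'time': 0.0, 'joint_positions': array([-1.38921238,  0.33387624,  0.03988939,  1.46628031, -0.01340719,
        1.34329362, -0.05853366]), 'qd': array([ 9.29383605e-04,  1.01285795e-06, -6.87364534e-05, -2.45852708e-05,
       -8.65393020e-04, -4.00259959e-05,  4.63338546e-04]), 'tau': array([ 5.10356786e-04, -6.58582520e+01,  1.36581022e+00, -4.05550718e+01,
        1.68022601e-02,  1.27662602e-02, -1.15661533e-05]), 'eef_pos': array([180.03606522, 624.12961383, 252.43942998]), 'ee_rot': array([[-9.60819843e-01,  2.77173437e-01, -3.39074723e-04],
       [ 2.77173624e-01,  9.60818591e-01, -1.55479658e-03],
       [-1.05159012e-04, -1.58786197e-03, -9.99998734e-01]]), 'ft_force': array([0.1196041 , 0.17318033, 0.43888031]), 'moment': array([-0.00310806, -0.05923613, -0.07227771]), 'grip_force': 0.0, 'gripper_width': 85.5117777750133}
scene 55.591138999032616 255.1962618903095 195.60200962839153 [[0.6332250219794227, 0.7739057601742859, 0.009795198222623994, -376.14081755507084], [0.6437637197870723, -0.5196303675744792, -0.5617406467225985, -353.84200644066783], [-0.42964443976976047, 0.3620140266115007, -0.8272554018629654, 1121.812958181155], [0.0, 0.0, 0.0, 1.0]]
top 53.33475833217618 259.5478218725565 187.4160245816374 [[0.02725782710864877, -0.9994796112976182, -0.017248694491960582, -9.709509271436955], [-0.9811073897889282, -0.023442643870842633, -0.19203836114146855, 582.7648426393686], [0.19153407154569466, 0.022157370076496517, -0.9812358281210599, 769.0543081910757], [0.0, 0.0, 0.0, 1.0]]
```

View pics/scene0.png

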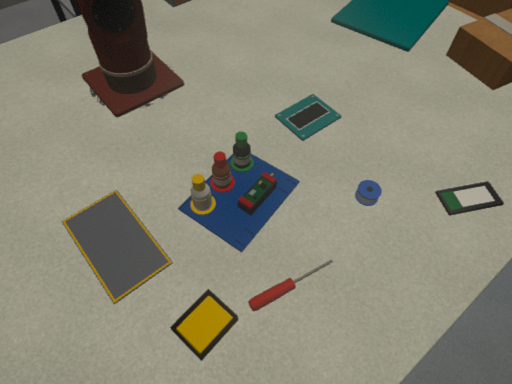

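View pics/top0.png

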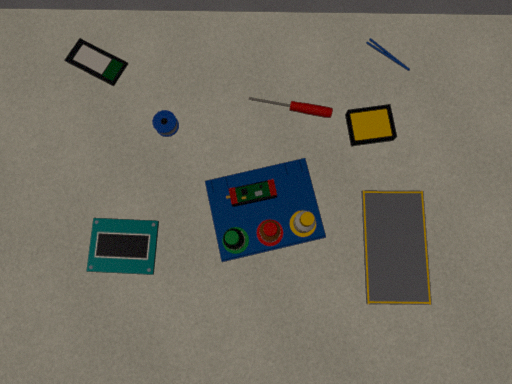

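```bash
cat > h.py <<'E'
import numpy as np, cv2
from station import ctrl
def cast(c,uv,z,T=None):
    """pixels (n,2) -> world xy on plane z. T: camera->world"""
    T=np.linalg.inv(np.array(c["view"])) if T is None else T
    f=192/np.tan(np.radians(c["vertical_fov"]/2)); uv=np.asarray(uv,float).reshape(-1,2)
    d=np.c_[(uv[:,0]-c["cx"])/f,(uv[:,1]-c["cy"])/f,np.ones(len(uv))]@T[:3,:3].T
    return (T[:3,3]+d*((z-T[2,3])/d[:,2])[:,None])[:,:2]
def hsv(c): return cv2.cvtColor(c["color"],cv2.COLOR_RGB2HSV)
def mask(h,lo,hi,roi=None):
    m=cv2.inRange(h,np.array(lo),np.array(hi))
    if roi: r=np.zeros_like(m); r[roi[1]:roi[3],roi[0]:roi[2]]=1; m*=r
    return m
def big(m):
    return max(cv2.findContours(m,cv2.RETR_EXTERNAL,cv2.CHAIN_APPROX_NONE)[0],key=cv2.contourArea)
def rect(c,m,z,T=None):
    p=cast(c,big(m),z,T).astype(np.float32); (x,y),(w,h),a=cv2.minAreaRect(p)
    if w<h: a+=90;w,h=h,w
    return np.round([x,y,w,h,(a+90)%180-90],1)  # centre, long, short, angle of long side from +x (deg)
E
cat > m1.py <<'E'
from h import *
print("nose",ctrl.nose_length)
c=ctrl.camera("top"); h=hsv(c)
for n,u,v in (("green",233,238),("red",270,228),("yellow",306,218),("clamp",265,192),("mat",395,240),("plate",120,240),("reel",165,122)): print(n,h[v,u],c["range_z"][v,u])
m=mask(h,(20,120,60),(35,255,255),(350,180,440,310)); print("mat",rect(c,m,4))
m=mask(h,(80,80,40),(100,255,255),(80,210,165,280)); print("plate",rect(c,m,8))
m=mask(h,(100,120,30),(125,255,255),(200,150,330,265)); print("bench",rect(c,m,6))
m=mask(h,(100,120,30),(125,255,255),(145,105,185,140)); print("reel",rect(c,m,30))
for k,n in ((("red",(0,150,60),(6,255,255))),(("g",(45,100,30),(80,255,255))),(("y",(20,120,60),(35,255,255)))) and []: pass
R=c["range_z"]; f=192/np.tan(np.radians(c["vertical_fov"]/2)); T=np.linalg.inv(np.array(c["view"]))
v,u=np.mgrid[:384,:512]
P=np.stack([(u-c["cx"])/f*R,(v-c["cy"])/f*R,R],-1)@T[:3,:3].T+T[:3,3]
top=((P[...,2]>98)&(P[...,2]<125)&(R>0)&(u>200)&(u<330)&(v>150)&(v<260)).astype(np.uint8)
n,l,st,ce=cv2.connectedComponentsWithStats(top)
for i in range(1,n):
    if st[i,4]>30:
        q=P[l==i]; print("cap",st[i],np.round(q.mean(0)),h[l==i].mean(0).round(),cast(c,ce[i],108).round(1))
top=((P[...,2]>25)&(P[...,2]<50)&(R>0)&(u>205)&(u<300)&(v>170)&(v<212)).astype(np.uint8)*255
print("clamp",rect(c,top,34))
E
python3 m1.py
```

```text
nose 22.0
green [ 66 190  82] 753.76086
red [  0 255 113] 756.6573
yellow [ 22 255 141] 759.8406
clamp [ 73 249  45] 845.8604
mat [150   4  70] 849.7024
plate [ 0 40 19] 854.0943
reel [160 219   7] 887.3995
mat [ 469.4 -298.7  248.9  136.9    1. ]
plate [453.1 309.4 149.2 118.6  89. ]
bench [544.8  -5.1 237.5 187.3 -75.4]
reel [734.8 228.9  64.6  52.9  33. ]
cap [300 212  14  14 157] [512. -91. 107.] [ 22. 249. 136.] [[512.1 -91.3]]
cap [263 222  14  14 154] [490. -18. 108.] [ 21. 245. 113.] [[490.2 -18.2]]
cap [225 231  14  14 157] [471.  57. 107.] [ 68. 221.  74.] [[471.2  56.9]]
clamp [575.6  25.3 111.3  40.5 -76.1]
```

```bash
cat > go.py <<'E'
import sys
from h import *
# go.py x y z [yaw_of_tool_y_deg]: shift left to target, in tool-axis shares of 500 mm; turn as share of 1.5 rad
s=ctrl.read_state(); R=s["ee_rot"]; a=[float(v) for v in sys.argv[1:]]
print("t %.1f"%s["time"],"pos",s["eef_pos"].round(1),"yaw %.1f"%np.degrees(np.arctan2(R[1,1],R[0,1])),"w %.1f"%s["gripper_width"],"grip %.1f"%s["grip_force"],"tilt",R[:2,2].round(3))
for i in range(0,len(a)//3*3,3):
    p=s["eef_pos"] if i==0 else np.array(a[i-3:i])
    print("shift",(R.T@(np.array(a[i:i+3])-p)/500).round(4))
E
python3 -m creep '[{"delta_pos":[0,0,0],"dr":[0,0,0.1164]},{"delta_pos":[0,0,0],"dr":[0,0,0.1164]},{"delta_pos":[0,0,0],"dr":[0,0,0.1164]},{"delta_pos":[0,0,0],"dr":[0,0,0.1164]},{"delta_pos":[0,0,0],"dr":[0,0,0.1164]},{"delta_pos":[0,0,0],"dr":[0,0,0.1164]}]' 0.65 40
python3 go.py 512 -91 210  512 -91 103
```

```text
time: 0.9
eef_pos: [180.1, 624.3, 252.9]
ee_rot: [[-0.234, 0.972, -0.0], [0.972, 0.234, -0.001], [-0.001, -0.0, -1.0]]
ft_force: [-0.2, 0.5, 0.2]
gripper_width: 55.2
grip_force: 0.0
t 0.9 pos [180.1 624.3 252.9] yaw 13.6 w 55.2 grip 0.0 tilt [-0.    -0.001]
shift [-1.5464  0.31    0.0867]
shift [1.00e-04 1.00e-04 2.14e-01]
```

```bash
python3 -m creep '[{"delta_pos":[-0.094,0.0567,0],"dr":[0,0,0]},{"delta_pos":[-0.094,0.0567,0],"dr":[0,0,0]},{"delta_pos":[-0.094,0.0567,0],"dr":[0,0,0]},{"delta_pos":[-0.094,0.0567,0],"dr":[0,0,0]},{"delta_pos":[-0.094,0.0567,0],"dr":[0,0,0]},{"delta_pos":[-0.094,0.0567,0],"dr":[0,0,0]},{"delta_pos":[-0.094,0.0567,0],"dr":[0,0,0]},{"delta_pos":[-0.111,-0.0109,0.0109],"dr":[0,0,0]},{"delta_pos":[-0.111,-0.0109,0.0109],"dr":[0,0,0]},{"delta_pos":[-0.111,-0.0109,0.0109],"dr":[0,0,0]},{"delta_pos":[-0.111,-0.0109,0.0109],"dr":[0,0,0]},{"delta_pos":[-0.111,-0.0109,0.0109],"dr":[0,0,0]},{"delta_pos":[-0.111,-0.0109,0.0109],"dr":[0,0,0]},{"delta_pos":[-0.111,-0.0109,0.0109],"dr":[0,0,0]},{"delta_pos":[-0.111,-0.0109,0.0109],"dr":[0,0,0]},{"delta_pos":[0,0,0],"dr":[0,0,0]},{"delta_pos":[0,0,0],"dr":[0,0,0]}]'
python3 go.py 512 -91 210  512 -91 103
python3 - <<'E'
from h import *
s=ctrl.read_state(); c=ctrl.camera("wrist"); cv2.imwrite("pics/w1.png",c["color"][:,:,::-1]); 
T=np.eye(4);T[:3,:3]=s["ee_rot"];T[:3,3]=s["eef_pos"]; T=T@np.array(c["hand_eye"]); print(T.round(3), c["vertical_fov"])
E
```

```text
time: 3.02
eef_pos: [515.9, -88.4, 209.5]
ee_rot: [[-0.24, 0.971, -0.001], [0.971, 0.24, 0.0], [0.0, -0.0, -1.0]]
ft_force: [0.2, -0.4, 0.0]
gripper_width: 55.7
grip_force: 0.0
t 3.0 pos [515.9 -88.4 209.5] yaw 13.9 w 55.7 grip 0.0 tilt [-0.001  0.   ]
shift [-0.0032 -0.0087 -0.0009]
shift [-1.00e-04  1.00e-04  2.14e-01]
[[ 9.71000e-01  2.30000e-01  6.80000e-02  4.98386e+02]
 [ 2.40000e-01 -9.32000e-01 -2.73000e-01 -1.86300e+01]
 [ 0.00000e+00  2.81000e-01 -9.60000e-01  3.31093e+02]
 [ 0.00000e+00  0.00000e+00  0.00000e+00  1.00000e+00]] 60.626920657560476
```

View pics/w1.png

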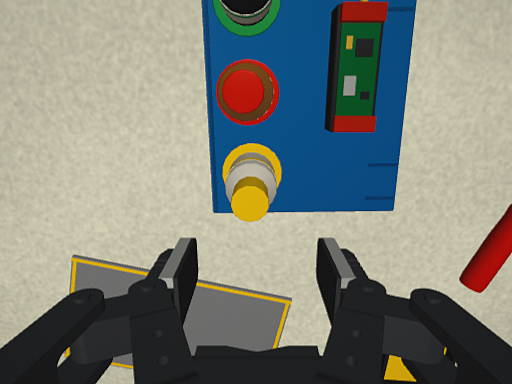

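The wrist view shows the yellow cap at about (250,205) just ahead of the pads (centre line about u=257), red cap at (245,92) and the clamp at (360,65), upright and clear. I check the cap by ray cast and descend.

```bash
python3 - <<'E'
from h import *
s=ctrl.read_state(); c=ctrl.camera("wrist")
T=np.eye(4);T[:3,:3]=s["ee_rot"];T[:3,3]=s["eef_pos"]; T=T@np.array(c["hand_eye"])
h=hsv(c)
b=mask(h,(18,120,120),(35,255,255),(215,180,285,230))
cn=big(b); p=cast(c,cn,108,T); 
(u,v),r=cv2.minEnclosingCircle(cn[cn[:,0,1]>195]); print(u,v,r,cast(c,[[u,v]],108,T))
m=mask(h,(0,150,60),(8,255,255),(215,60,275,125)); cn=big(m); print(cv2.minEnclosingCircle(cn))
E
```

```text
248.95217895507812 204.09130859375 19.048141479492188 [[511.06893908 -91.58430919]]
((243.0, 92.2727279663086), 22.295263290405273)
```

```bash
python3 -m creep '[{"delta_pos":[-0.0036,-0.0096,0.05],"dr":[0,0,0]},{"delta_pos":[0,0,0.06],"dr":[0,0,0]},{"delta_pos":[0,0,0.06],"dr":[0,0,0]},{"delta_pos":[0,0,0.044],"dr":[0,0,0]},{"delta_pos":[0,0,0],"dr":[0,0,0]},{"delta_pos":[0,0,0],"dr":[0,0,0]}]'
python3 -m creep '[{"delta_pos":[0,0,0],"dr":[0,0,0]},{"delta_pos":[0,0,0],"dr":[0,0,0]},{"delta_pos":[0,0,0],"dr":[0,0,0]},{"delta_pos":[0,0,0],"dr":[0,0,0]},{"delta_pos":[0,0,0],"dr":[0,0,0]},{"delta_pos":[0,0,0],"dr":[0,0,0]}]' 0 40
python3 go.py 512 -91 180 544 -297 180 544 -297 99
```

```text
time: 3.88
eef_pos: [512.3, -91.0, 103.6]
ee_rot: [[-0.241, 0.971, 0.001], [0.971, 0.241, 0.0], [-0.0, 0.001, -1.0]]
ft_force: [0.2, 0.4, -0.5]
gripper_width: 55.5
grip_force: 0.0
time: 4.62
eef_pos: [512.3, -91.6, 103.7]
ee_rot: [[-0.24, 0.971, 0.001], [0.971, 0.24, 0.0], [0.0, 0.001, -1.0]]
ft_force: [-2.1, -0.6, 6.1]
gripper_width: 26.8
grip_force: 39.0
t 4.6 pos [512.3 -91.6 103.7] yaw 13.9 w 26.8 grip 39.0 tilt [0.001 0.   ]
shift [ 1.400e-03 -1.000e-04 -1.526e-01]
shift [-4.153e-01 -3.680e-02 -1.000e-04]
shift [-0.     -0.0002  0.162 ]
```

```bash
python3 -m creep '[{"delta_pos":[0,0,-0.03],"dr":[0,0,0]},{"delta_pos":[0,0,-0.04],"dr":[0,0,0]},{"delta_pos":[-0.03,-0.003,-0.03],"dr":[0,0,0]},{"delta_pos":[-0.06,-0.0053,0],"dr":[0,0,0]},{"delta_pos":[-0.06,-0.0053,0],"dr":[0,0,0]},{"delta_pos":[-0.06,-0.0053,0],"dr":[0,0,0]},{"delta_pos":[-0.06,-0.0053,0],"dr":[0,0,0]},{"delta_pos":[-0.06,-0.0053,0],"dr":[0,0,0]},{"delta_pos":[-0.055,-0.005,0],"dr":[0,0,0]},{"delta_pos":[-0.03,-0.0023,0],"dr":[0,0,0]},{"delta_pos":[0,0,0.04],"dr":[0,0,0]},{"delta_pos":[0,0,0.04],"dr":[0,0,0]},{"delta_pos":[0,0,0.02],"dr":[0,0,0]},{"delta_pos":[0,0,0],"dr":[0,0,0]},{"delta_pos":[0,0,0],"dr":[0,0,0]}]'
python3 go.py 544 -297 98
```

```text
time: 6.5
eef_pos: [544.0, -297.4, 103.2]
ee_rot: [[-0.24, 0.971, 0.001], [0.971, 0.24, -0.0], [-0.0, 0.0, -1.0]]
ft_force: [0.1, 0.5, -1.2]
gripper_width: 26.8
grip_force: 39.5
t 6.5 pos [ 544.  -297.4  103.2] yaw 13.9 w 26.8 grip 39.5 tilt [ 0.001 -0.   ]
shift [0.0007 0.0001 0.0103]
```

```bash
python3 -m creep '[{"delta_pos":[0,0,0.006],"dr":[0,0,0]},{"delta_pos":[0,0,0.005],"dr":[0,0,0]},{"delta_pos":[0,0,0],"dr":[0,0,0]}]'
python3 -m creep '[{"delta_pos":[0,0,0],"dr":[0,0,0]},{"delta_pos":[0,0,0],"dr":[0,0,0]},{"delta_pos":[0,0,0],"dr":[0,0,0]},{"delta_pos":[0,0,0],"dr":[0,0,0]},{"delta_pos":[0,0,-0.04],"dr":[0,0,0]},{"delta_pos":[0,0,-0.08],"dr":[0,0,0]},{"delta_pos":[0.068,0.003,0],"dr":[0,0,0]},{"delta_pos":[0.11,0.006,0],"dr":[0,0,0]},{"delta_pos":[0.11,0.006,0],"dr":[0,0,0]},{"delta_pos":[0.11,0.006,0],"dr":[0,0,0]},{"delta_pos":[0.11,0.006,0],"dr":[0,0,0]},{"delta_pos":[0.06,0.003,0],"dr":[0,0,0]},{"delta_pos":[0,0,0],"dr":[0,0,0]},{"delta_pos":[0,0,0],"dr":[0,0,0]}]' 0.65
python3 go.py 490 -18 103.5
```

```text
time: 6.88
eef_pos: [544.0, -297.7, 97.8]
ee_rot: [[-0.24, 0.971, 0.001], [0.971, 0.24, -0.0], [-0.0, 0.001, -1.0]]
ft_force: [-1.0, 0.5, 4.3]
gripper_width: 26.7
grip_force: 39.9
time: 8.62
eef_pos: [490.6, -19.2, 158.1]
ee_rot: [[-0.239, 0.971, 0.001], [0.971, 0.239, 0.0], [-0.0, 0.001, -1.0]]
ft_force: [0.2, -1.0, 0.7]
gripper_width: 55.5
grip_force: 0.0
t 8.6 pos [490.6 -19.2 158.1] yaw 13.8 w 55.5 grip 0.0 tilt [0.001 0.   ]
shift [ 0.0025 -0.0006  0.1092]
```

```bash
python3 -m creep '[{"delta_pos":[0.0025,-0.0006,0.05],"dr":[0,0,0]},{"delta_pos":[0,0,0.04],"dr":[0,0,0]},{"delta_pos":[0,0,0.019],"dr":[0,0,0]},{"delta_pos":[0,0,0],"dr":[0,0,0]},{"delta_pos":[0,0,0],"dr":[0,0,0]}]' 
python3 -m creep '[{"delta_pos":[0,0,0],"dr":[0,0,0]},{"delta_pos":[0,0,0],"dr":[0,0,0]},{"delta_pos":[0,0,0],"dr":[0,0,0]},{"delta_pos":[0,0,0],"dr":[0,0,0]},{"delta_pos":[0,0,0],"dr":[0,0,0]},{"delta_pos":[0,0,-0.03],"dr":[0,0,0]},{"delta_pos":[0,0,-0.04],"dr":[0,0,0]},{"delta_pos":[-0.036,-0.013,-0.03],"dr":[0,0,0]},{"delta_pos":[-0.075,-0.024,0],"dr":[0,0,0]},{"delta_pos":[-0.075,-0.024,0],"dr":[0,0,0]},{"delta_pos":[-0.08,-0.026,0],"dr":[0,0,0]},{"delta_pos":[-0.08,-0.026,0],"dr":[0,0,0]},{"delta_pos":[-0.08,-0.026,0],"dr":[0,0,0]},{"delta_pos":[-0.07,-0.024,0],"dr":[0,0,0]},{"delta_pos":[-0.04,-0.012,0],"dr":[0,0,0]},{"delta_pos":[0,0,0.03],"dr":[0,0,0]},{"delta_pos":[0,0,0.04],"dr":[0,0,0]},{"delta_pos":[0,0,0.03],"dr":[0,0,0]},{"delta_pos":[0,0,0],"dr":[0,0,0]}]' 0 40
python3 go.py 469 -299 98
```

```text
time: 9.25
eef_pos: [490.1, -17.5, 103.5]
ee_rot: [[-0.239, 0.971, 0.001], [0.971, 0.239, 0.0], [-0.0, 0.001, -1.0]]
ft_force: [-0.3, 0.5, 0.0]
gripper_width: 55.4
grip_force: 0.0
time: 11.62
eef_pos: [468.1, -296.9, 101.1]
ee_rot: [[-0.241, 0.971, -0.003], [0.971, 0.241, 0.001], [0.002, -0.003, -1.0]]
ft_force: [-0.0, 0.4, -0.6]
gripper_width: 27.3
grip_force: 39.6
t 11.6 pos [ 468.1 -296.9  101.1] yaw 14.0 w 27.3 grip 39.6 tilt [-0.003  0.001]
shift [-0.0044  0.0007  0.0062]
```

```bash
python3 -m creep '[{"delta_pos":[0,0,0.006],"dr":[0,0,0]},{"delta_pos":[0,0,0.005],"dr":[0,0,0]},{"delta_pos":[0,0,0],"dr":[0,0,0]}]'
python3 -m creep '[{"delta_pos":[0,0,0],"dr":[0,0,0]},{"delta_pos":[0,0,0],"dr":[0,0,0]},{"delta_pos":[0,0,0],"dr":[0,0,0]},{"delta_pos":[0,0,0],"dr":[0,0,0]},{"delta_pos":[0,0,-0.04],"dr":[0,0,0]},{"delta_pos":[0,0,-0.08],"dr":[0,0,0]},{"delta_pos":[0.064,0.016,0],"dr":[0,0,0]},{"delta_pos":[0.112,0.029,0],"dr":[0,0,0]},{"delta_pos":[0.112,0.029,0],"dr":[0,0,0]},{"delta_pos":[0.112,0.029,0],"dr":[0,0,0]},{"delta_pos":[0.112,0.029,0],"dr":[0,0,0]},{"delta_pos":[0.112,0.029,0],"dr":[0,0,0]},{"delta_pos":[0.064,0.015,0],"dr":[0,0,0]},{"delta_pos":[0,0,0],"dr":[0,0,0]},{"delta_pos":[0,0,0],"dr":[0,0,0]}]' 0.65
python3 go.py 471 57 103.5
```

```text
time: 12.0
eef_pos: [469.1, -298.3, 97.5]
ee_rot: [[-0.24, 0.971, 0.001], [0.971, 0.24, -0.0], [-0.0, 0.0, -1.0]]
ft_force: [0.2, -0.3, -1.4]
gripper_width: 26.5
grip_force: 39.6
time: 13.88
eef_pos: [472.1, 55.9, 158.0]
ee_rot: [[-0.239, 0.971, 0.001], [0.971, 0.239, 0.0], [-0.0, 0.001, -1.0]]
ft_force: [-0.7, -0.4, 0.6]
gripper_width: 55.5
grip_force: 0.0
t 13.9 pos [472.1  55.9 158. ] yaw 13.8 w 55.5 grip 0.0 tilt [0.001 0.   ]
shift [ 0.0027 -0.0017  0.109 ]
```

```bash
python3 -m creep '[{"delta_pos":[0.0027,-0.0017,0.05],"dr":[0,0,0]},{"delta_pos":[0,0,0.04],"dr":[0,0,0]},{"delta_pos":[0,0,0.019],"dr":[0,0,0]},{"delta_pos":[0,0,0],"dr":[0,0,0]},{"delta_pos":[0,0,0],"dr":[0,0,0]}]' 
python3 -m creep '[{"delta_pos":[0,0,0],"dr":[0,0,0]},{"delta_pos":[0,0,0],"dr":[0,0,0]},{"delta_pos":[0,0,0],"dr":[0,0,0]},{"delta_pos":[0,0,0],"dr":[0,0,0]},{"delta_pos":[0,0,0],"dr":[0,0,0]},{"delta_pos":[0,0,-0.03],"dr":[0,0,0]},{"delta_pos":[0,0,-0.04],"dr":[0,0,0]},{"delta_pos":[-0.046,-0.023,-0.03],"dr":[0,0,0]},{"delta_pos":[-0.08,-0.039,0],"dr":[0,0,0]},{"delta_pos":[-0.08,-0.039,0],"dr":[0,0,0]},{"delta_pos":[-0.08,-0.039,0],"dr":[0,0,0]},{"delta_pos":[-0.08,-0.039,0],"dr":[0,0,0]},{"delta_pos":[-0.08,-0.039,0],"dr":[0,0,0]},{"delta_pos":[-0.08,-0.039,0],"dr":[0,0,0]},{"delta_pos":[-0.08,-0.039,0],"dr":[0,0,0]},{"delta_pos":[-0.05,-0.025,0],"dr":[0,0,0]},{"delta_pos":[0,0,0.03],"dr":[0,0,0]},{"delta_pos":[0,0,0.04],"dr":[0,0,0]},{"delta_pos":[0,0,0.03],"dr":[0,0,0]},{"delta_pos":[0,0,0],"dr":[0,0,0]}]' 0 40
python3 go.py 394 -300 98
```

```text
time: 14.5
eef_pos: [471.1, 57.7, 103.5]
ee_rot: [[-0.239, 0.971, 0.001], [0.971, 0.239, 0.0], [0.0, 0.001, -1.0]]
ft_force: [1.1, -0.1, -0.4]
gripper_width: 55.7
grip_force: 0.0
time: 17.0
eef_pos: [393.0, -298.0, 101.8]
ee_rot: [[-0.241, 0.971, -0.002], [0.971, 0.241, 0.001], [0.001, -0.002, -1.0]]
ft_force: [-0.4, 0.3, -0.7]
gripper_width: 26.7
grip_force: 39.7
t 17.0 pos [ 393.  -298.   101.8] yaw 13.9 w 26.7 grip 39.7 tilt [-0.002  0.001]
shift [-0.0043  0.001   0.0077]
```

```bash
python3 -m creep '[{"delta_pos":[0,0,0.006],"dr":[0,0,0]},{"delta_pos":[0,0,0.005],"dr":[0,0,0]},{"delta_pos":[0,0,0],"dr":[0,0,0]}]'
python3 -m creep '[{"delta_pos":[0,0,0],"dr":[0,0,0]},{"delta_pos":[0,0,0],"dr":[0,0,0]},{"delta_pos":[0,0,0],"dr":[0,0,0]},{"delta_pos":[0,0,0],"dr":[0,0,0]},{"delta_pos":[0,0,-0.04],"dr":[0,0,0]},{"delta_pos":[0,0,-0.08],"dr":[0,0,0]},{"delta_pos":[0,0,-0.05],"dr":[0,0,0]},{"delta_pos":[0,0,0],"dr":[0,0,0]}]' 0.65
python3 - <<'E'
from h import *
c=ctrl.camera("top"); h=hsv(c); cv2.imwrite("pics/top1.png",c["color"][:,:,::-1])
for n,lo,hi,g in (("red",(0,150,50),(8,255,255),(250,212,290,250)),("yellow",(18,150,50),(35,255,255),(285,205,325,245)),("green",(45,100,30),(80,255,255),(215,222,255,260))):
    print(n,rect(c,mask(h,lo,hi,g),10))
m=mask(h,(85,0,0),(125,100,255),(88,210,162,280))
g=mask(h,(0,0,0),(180,255,255),(97,234,150,258))
b=cv2.bitwise_and(g,cv2.bitwise_not(mask(h,(75,80,40),(105,255,255)))); print("rectangle",rect(c,b,8))
m=cv2.morphologyEx(mask(h,(100,120,40),(125,255,255),(205,160,325,262)),cv2.MORPH_CLOSE,np.ones((3,3)))
k=cv2.bitwise_and(cv2.bitwise_not(m),mask(h,(0,0,0),(180,255,255),(228,176,280,210))); print("clamp dark+green, pixels",cv2.boundingRect(big(k)))
E
```

```text
time: 17.38
eef_pos: [393.7, -299.0, 97.5]
ee_rot: [[-0.24, 0.971, 0.001], [0.971, 0.24, -0.0], [-0.0, 0.0, -1.0]]
ft_force: [0.2, -0.2, -1.9]
gripper_width: 26.7
grip_force: 39.8
time: 18.38
eef_pos: [394.5, -299.4, 183.7]
ee_rot: [[-0.24, 0.971, 0.003], [0.971, 0.24, 0.0], [-0.001, 0.003, -1.0]]
ft_force: [-0.6, 0.3, -0.2]
gripper_width: 55.2
grip_force: 0.0
red [491.2 -18.7  54.8  53.8 -25. ]
yellow [512.1 -92.1  56.1  56.  -88.6]
green [471.5  57.7  56.9  56.1  46.9]
rectangle [452.8 309.2 118.8  50.9 -88.5]
clamp dark+green, pixels (228, 179, 49, 27)
```

View pics/top1.png

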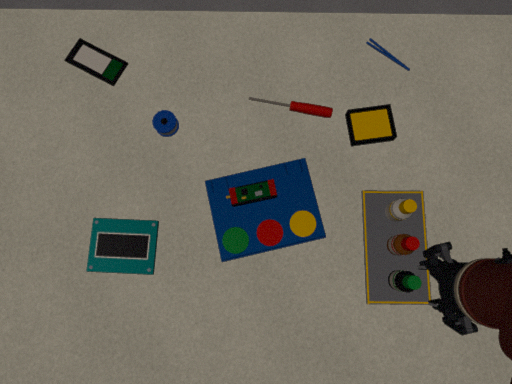

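Top view after the first phase: all three bottles stand upright on the grey mat (caps at (409,206), (410,243), (413,282)), discs free at (236,239), (270,233), (303,223). Now the clamp at (253,192).

```bash
python3 -m creep '[{"delta_pos":[0.05,0.047,-0.02],"dr":[0,0,0]},{"delta_pos":[0.0776,0.0723,-0.02],"dr":[0,0,0]},{"delta_pos":[0.0776,0.0723,-0.02],"dr":[0,0,0]},{"delta_pos":[0.0776,0.0723,-0.013],"dr":[0,0,0]},{"delta_pos":[0.0776,0.0723,0],"dr":[0,0,0]},{"delta_pos":[0.0776,0.0723,0],"dr":[0,0,0]},{"delta_pos":[0.06,0.056,0],"dr":[0,0,0]},{"delta_pos":[0.045,0.0415,0],"dr":[0,0,0]},{"delta_pos":[0,0,0],"dr":[0,0,0]},{"delta_pos":[0,0,0],"dr":[0,0,0]},{"delta_pos":[0,0,0],"dr":[0,0,0]}]' 0.85
python3 go.py 575.5 25 200
python3 - <<'E'
from h import *
s=ctrl.read_state(); c=ctrl.camera("wrist"); cv2.imwrite("pics/w2.png",c["color"][:,:,::-1]); h=hsv(c)
T=np.eye(4);T[:3,:3]=s["ee_rot"];T[:3,3]=s["eef_pos"]; T=T@np.array(c["hand_eye"])
np.savez("w2.npz",T=T,cx=c["cx"],cy=c["cy"],vertical_fov=c["vertical_fov"],color=c["color"])
E
```

```text
time: 19.8
eef_pos: [573.5, 24.0, 218.4]
ee_rot: [[-0.238, 0.971, -0.001], [0.971, 0.238, -0.0], [0.0, -0.001, -1.0]]
ft_force: [0.5, 0.0, 0.3]
gripper_width: 72.4
grip_force: 0.0
t 19.8 pos [573.5  24.  218.4] yaw 13.8 w 72.4 grip 0.0 tilt [-0.001 -0.   ]
shift [0.001  0.0045 0.0368]
```

View pics/w2.png

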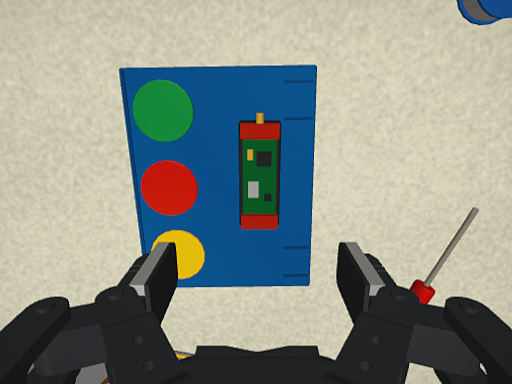

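The clamp stands between the pads: red jaws at (260,130) and (260,221), almost parallel to the image columns.

```bash
python3 - <<'E'
from h import *
c=dict(np.load("w2.npz")); T=c["T"]; h=cv2.cvtColor(c["color"],cv2.COLOR_RGB2HSV)
m=mask(h,(0,150,60),(8,255,255),(225,110,300,240))|mask(h,(172,150,60),(180,255,255),(225,110,300,240))
ys,xs=np.nonzero(m); p=cast(c,np.c_[xs,ys],40,T).astype(np.float32)
(x,y),(w,l),a=cv2.minAreaRect(p); print("clamp",x,y,w,l,a)
E
python3 m1.py | grep clamp
```

```text
clamp 576.5949096679688 22.222843170166016 36.060420989990234 101.50598907470703 13.618828773498535
clamp [  8 238  44] 260.80405Traceback (most recent call last):
  File "m1.py", line 8, in <module>
    m=mask(h,(100,120,30),(125,255,255),(145,105,185,140)); print("reel",rect(c,m,30))
                                                                         ~~~~^^^^^^^^
  File "h.py", line 17, in rect
    p=cast(c,big(m),z,T).astype(np.float32); (x,y),(w,h),a=cv2.minAreaRect(p)
             ~~~^^^
  File "h.py", line 15, in big
    return max(cv2.findContours(m,cv2.RETR_EXTERNAL,cv2.CHAIN_APPROX_NONE)[0],key=cv2.contourArea)
ValueError: max() iterable argument is empty
```

```bash
python3 -m creep '[{"delta_pos":[-0.005,0.0052,0.09],"dr":[0,0,0]},{"delta_pos":[0,0,0.1],"dr":[0,0,0]},{"delta_pos":[0,0,0.09],"dr":[0,0,0]},{"delta_pos":[0,0,0.06],"dr":[0,0,0]},{"delta_pos":[0,0,0.0348],"dr":[0,0,0]},{"delta_pos":[0,0,0],"dr":[0,0,0]},{"delta_pos":[0,0,0],"dr":[0,0,0]}]' 
python3 -m creep '[{"delta_pos":[0,0,0],"dr":[0,0,0]},{"delta_pos":[0,0,0],"dr":[0,0,0]},{"delta_pos":[0,0,0],"dr":[0,0,0]},{"delta_pos":[0,0,0],"dr":[0,0,0]},{"delta_pos":[0,0,0],"dr":[0,0,0]}]' 0 60
python3 go.py 576.6 22.2 91 453 309.3 91
```

```text
time: 20.78
eef_pos: [577.9, 23.4, 32.6]
ee_rot: [[-0.24, 0.971, 0.002], [0.971, 0.24, 0.0], [-0.0, 0.002, -1.0]]
ft_force: [-0.6, -0.1, 0.2]
gripper_width: 72.4
grip_force: 0.0
time: 21.4
eef_pos: [577.8, 23.6, 32.4]
ee_rot: [[-0.24, 0.971, 0.001], [0.971, 0.24, 0.001], [0.0, 0.002, -1.0]]
ft_force: [-2.0, 0.2, 7.0]
gripper_width: 38.6
grip_force: 61.8
t 21.4 pos [577.8  23.6  32.4] yaw 13.9 w 38.6 grip 61.8 tilt [0.001 0.001]
shift [-0.0022 -0.0028 -0.1172]
shift [ 0.6168 -0.1021  0.    ]
```

```bash
python3 -m creep '[{"delta_pos":[0,0,-0.03],"dr":[0,0,0]},{"delta_pos":[0,0,-0.04],"dr":[0,0,0.081]},{"delta_pos":[0,0,-0.04],"dr":[0,0,0.081]},{"delta_pos":[0.05,-0.0222,0],"dr":[0,0,0]},{"delta_pos":[0.0716,-0.0312,0],"dr":[0,0,0]},{"delta_pos":[0.0716,-0.0312,0],"dr":[0,0,0]},{"delta_pos":[0.0716,-0.0312,0],"dr":[0,0,0]},{"delta_pos":[0.0716,-0.0312,0],"dr":[0,0,0]},{"delta_pos":[0.0716,-0.0312,0],"dr":[0,0,0]},{"delta_pos":[0.0716,-0.0312,0],"dr":[0,0,0]},{"delta_pos":[0.0616,-0.0262,0],"dr":[0,0,0]},{"delta_pos":[0.0316,-0.0142,0],"dr":[0,0,0]},{"delta_pos":[0,0,0.04],"dr":[0,0,0]},{"delta_pos":[0,0,0.04],"dr":[0,0,0]},{"delta_pos":[0,0,0.01],"dr":[0,0,0]},{"delta_pos":[0,0,0],"dr":[0,0,0]},{"delta_pos":[0,0,0],"dr":[0,0,0]}]' 
python3 go.py 453 310 34.5
python3 - <<'E'
from h import *
s=ctrl.read_state(); c=ctrl.camera("wrist"); cv2.imwrite("pics/w3.png",c["color"][:,:,::-1])
E
```

```text
time: 23.52
eef_pos: [453.0, 309.7, 41.7]
ee_rot: [[0.001, 1.0, 0.001], [1.0, -0.001, 0.0], [0.0, 0.001, -1.0]]
ft_force: [0.2, 0.4, -0.8]
gripper_width: 39.0
grip_force: 60.7
t 23.5 pos [453.  309.7  41.7] yaw -0.1 w 39.0 grip 60.7 tilt [0.001 0.   ]
shift [0.0007 0.0001 0.0144]
```

View pics/w3.png

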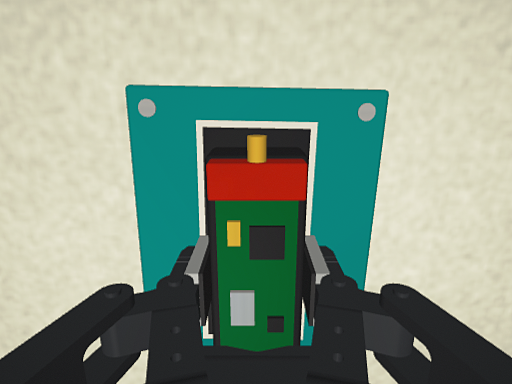

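The clamp hangs aligned over the black rectangle (edges 197/318, clamp axis about 257). Lower and release.

```bash
python3 -m creep '[{"delta_pos":[0,0,0.008],"dr":[0,0,0]},{"delta_pos":[0,0,0.0055],"dr":[0,0,0]},{"delta_pos":[0,0,0],"dr":[0,0,0]},{"delta_pos":[0,0,0],"dr":[0,0,0]}]'
python3 -m creep '[{"delta_pos":[0,0,0],"dr":[0,0,0]},{"delta_pos":[0,0,0],"dr":[0,0,0]},{"delta_pos":[0,0,0],"dr":[0,0,0]},{"delta_pos":[0,0,0],"dr":[0,0,0]},{"delta_pos":[0,0,-0.03],"dr":[0,0,0]},{"delta_pos":[0,0,-0.08],"dr":[0,0,0]},{"delta_pos":[0,0,-0.1],"dr":[0,0,0]},{"delta_pos":[0,0,-0.1],"dr":[0,0,0]},{"delta_pos":[0,0,0],"dr":[0,0,0]},{"delta_pos":[0,0,0],"dr":[0,0,0]}]' 0.75 40
python3 - <<'E'
from h import *
s=ctrl.read_state(); c=ctrl.camera("wrist"); cv2.imwrite("pics/w4.png",c["color"][:,:,::-1]); h=hsv(c); print(s["eef_pos"])
T=np.eye(4);T[:3,:3]=s["ee_rot"];T[:3,3]=s["eef_pos"]; T=T@np.array(c["hand_eye"])
np.savez("w4.npz",T=T,cx=c["cx"],cy=c["cy"],vertical_fov=c["vertical_fov"],color=c["color"])
m=mask(h,(0,150,60),(8,255,255),(200,80,320,300))|mask(h,(172,150,60),(180,255,255),(200,80,320,300))
ys,xs=np.nonzero(m); p=cast(c,np.c_[xs,ys],42,T).astype(np.float32); print("clamp",cv2.minAreaRect(p))
m=mask(h,(80,80,40),(100,255,255)); print("plate",rect(c,m,8,T))
E
```

```text
time: 24.08
eef_pos: [452.3, 310.0, 34.5]
ee_rot: [[0.001, 1.0, -0.0], [1.0, -0.001, -0.0], [-0.0, -0.0, -1.0]]
ft_force: [0.1, -0.1, -2.5]
gripper_width: 38.7
grip_force: 60.8
time: 25.32
eef_pos: [452.1, 310.0, 189.9]
ee_rot: [[0.0, 1.0, -0.0], [1.0, -0.0, 0.001], [0.001, -0.0, -1.0]]
ft_force: [-0.5, -0.1, -1.0]
gripper_width: 64.0
grip_force: 0.0
[452.12737235 310.00283607 189.86998921]
clamp ((451.8046569824219, 309.0145568847656), (101.81397247314453, 35.199581146240234), 89.97260284423828)
plate [451.7 310.6 148.8 119.   88.9]
```

View pics/w4.png

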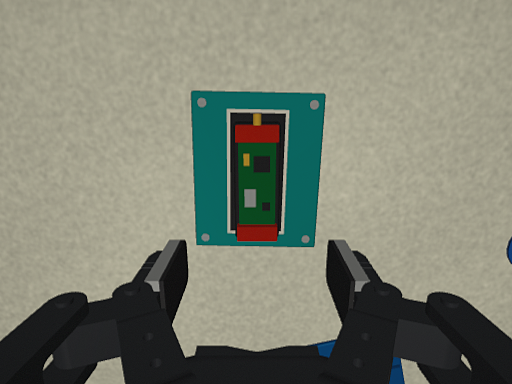

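The clamp lies in the rectangle (clamp centre (451.8,309.0), plate (451.7,310.6), 1° apart). Next, return the bottles.

```bash
python3 -m creep '[{"delta_pos":[-0.06,0.009,0],"dr":[0,0,0]},{"delta_pos":[-0.11,0.0167,0],"dr":[0,0,0]},{"delta_pos":[-0.11,0.0167,0],"dr":[0,0,0]},{"delta_pos":[-0.11,0.0167,0],"dr":[0,0,0]},{"delta_pos":[-0.11,0.0167,0],"dr":[0,0,0]},{"delta_pos":[-0.11,0.0167,0],"dr":[0,0,0]},{"delta_pos":[-0.11,0.0167,0],"dr":[0,0,0]},{"delta_pos":[-0.11,0.0167,0],"dr":[0,0,0]},{"delta_pos":[-0.11,0.0167,0.02],"dr":[0,0,0]},{"delta_pos":[-0.11,0.0167,0.02],"dr":[0,0,0]},{"delta_pos":[-0.11,0.0167,0.02],"dr":[0,0,0]},{"delta_pos":[-0.0554,0.008,0.02],"dr":[0,0,0]},{"delta_pos":[0,0,0],"dr":[0,0,0]},{"delta_pos":[0,0,0],"dr":[0,0,0]},{"delta_pos":[0,0,0],"dr":[0,0,0]}]' 0.65
python3 go.py 544 -297.7 97.5
python3 - <<'E'
from h import *
s=ctrl.read_state(); c=ctrl.camera("wrist"); cv2.imwrite("pics/w5.png",c["color"][:,:,::-1]); h=hsv(c)
T=np.eye(4);T[:3,:3]=s["ee_rot"];T[:3,3]=s["eef_pos"]; T=T@np.array(c["hand_eye"])
m=mask(h,(18,150,110),(35,255,255),(200,190,310,270)); cn=big(m); print(cv2.boundingRect(cn)); (u,v),r=cv2.minEnclosingCircle(cn); print(u,v,r,cast(c,[[u,v]],102,T))
E
```

```text
time: 27.25
eef_pos: [544.2, -296.5, 149.7]
ee_rot: [[-0.001, 1.0, 0.0], [1.0, 0.001, 0.001], [0.001, 0.0, -1.0]]
ft_force: [0.4, -0.7, 0.3]
gripper_width: 55.7
grip_force: 0.0
t 27.2 pos [ 544.2 -296.5  149.7] yaw 0.1 w 55.7 grip 0.0 tilt [0.    0.001]
shift [-0.0024 -0.0003  0.1044]
(200, 190, 110, 70)
254.5 224.5 64.50203704833984 [[ 542.74598865 -293.12601984]]
```

View pics/w5.png

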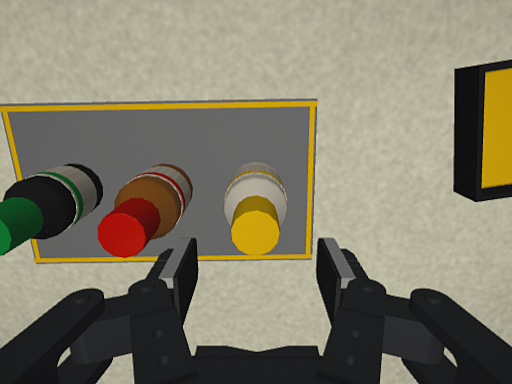

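The yellow cap at (255,228) sits between the pads' line; grasp it and carry it home.

```bash
python3 -m creep '[{"delta_pos":[-0.0024,-0.0003,0.05],"dr":[0,0,0]},{"delta_pos":[0,0,0.04],"dr":[0,0,0]},{"delta_pos":[0,0,0.0144],"dr":[0,0,0]},{"delta_pos":[0,0,0],"dr":[0,0,0]},{"delta_pos":[0,0,0],"dr":[0,0,0]}]' 
python3 -m creep '[{"delta_pos":[0,0,0],"dr":[0,0,0]},{"delta_pos":[0,0,0],"dr":[0,0,0]},{"delta_pos":[0,0,0],"dr":[0,0,0]},{"delta_pos":[0,0,0],"dr":[0,0,0]},{"delta_pos":[0,0,0],"dr":[0,0,0]},{"delta_pos":[0,0,-0.03],"dr":[0,0,0]},{"delta_pos":[0,0,-0.04],"dr":[0,0,0]},{"delta_pos":[0.031,-0.004,-0.03],"dr":[0,0,0]},{"delta_pos":[0.06,-0.01,0],"dr":[0,0,0]},{"delta_pos":[0.08,-0.0125,0],"dr":[0,0,0]},{"delta_pos":[0.08,-0.0125,0],"dr":[0,0,0]},{"delta_pos":[0.08,-0.0125,0],"dr":[0,0,0]},{"delta_pos":[0.05,-0.0075,0],"dr":[0,0,0]},{"delta_pos":[0.03,-0.005,0],"dr":[0,0,0]},{"delta_pos":[0,0,0.04],"dr":[0,0,0]},{"delta_pos":[0,0,0.03],"dr":[0,0,0]},{"delta_pos":[0,0,0],"dr":[0,0,0]},{"delta_pos":[0,0,0],"dr":[0,0,0]}]' 0 40
python3 go.py 512 -92 104
```

```text
time: 27.92
eef_pos: [544.1, -299.2, 98.1]
ee_rot: [[0.001, 1.0, 0.001], [1.0, -0.001, -0.0], [-0.0, 0.001, -1.0]]
ft_force: [0.5, 0.4, -0.3]
gripper_width: 55.4
grip_force: 0.0
time: 30.18
eef_pos: [511.9, -94.6, 112.5]
ee_rot: [[0.002, 1.0, -0.0], [1.0, -0.002, -0.001], [-0.001, -0.0, -1.0]]
ft_force: [0.5, -0.6, -0.8]
gripper_width: 26.5
grip_force: 39.6
t 30.2 pos [511.9 -94.6 112.5] yaw -0.1 w 26.5 grip 39.6 tilt [-0.    -0.001]
shift [0.0052 0.0002 0.0169]
```

```bash
python3 -m creep '[{"delta_pos":[0.003,0,0.009],"dr":[0,0,0]},{"delta_pos":[0,0,0.008],"dr":[0,0,0]},{"delta_pos":[0,0,0],"dr":[0,0,0]},{"delta_pos":[0,0,0],"dr":[0,0,0]}]' 
python3 -m creep '[{"delta_pos":[0,0,0],"dr":[0,0,0]},{"delta_pos":[0,0,0],"dr":[0,0,0]},{"delta_pos":[0,0,0],"dr":[0,0,0]},{"delta_pos":[0,0,0],"dr":[0,0,0]},{"delta_pos":[0,0,-0.04],"dr":[0,0,0]},{"delta_pos":[0,0,-0.08],"dr":[0,0,0]},{"delta_pos":[-0.06,-0.012,0],"dr":[0,0,0]},{"delta_pos":[-0.1,-0.021,0],"dr":[0,0,0]},{"delta_pos":[-0.1,-0.021,0],"dr":[0,0,0]},{"delta_pos":[-0.1,-0.021,0],"dr":[0,0,0]},{"delta_pos":[-0.0506,-0.011,0],"dr":[0,0,0]},{"delta_pos":[0,0,0],"dr":[0,0,0]},{"delta_pos":[0,0,0],"dr":[0,0,0]}]' 0.65
python3 go.py 469.1 -298.3 97.7
```

```text
time: 30.68
eef_pos: [512.2, -91.9, 104.0]
ee_rot: [[0.001, 1.0, 0.0], [1.0, -0.001, 0.0], [0.0, 0.0, -1.0]]
ft_force: [-0.6, 0.1, 1.3]
gripper_width: 26.8
grip_force: 39.8
time: 32.3
eef_pos: [469.3, -296.6, 164.5]
ee_rot: [[0.0, 1.0, 0.001], [1.0, -0.0, 0.0], [0.0, 0.001, -1.0]]
ft_force: [0.7, 0.2, 0.5]
gripper_width: 55.8
grip_force: 0.0
t 32.3 pos [ 469.3 -296.6  164.5] yaw -0.0 w 55.8 grip 0.0 tilt [0.001 0.   ]
shift [-0.0035 -0.0004  0.1336]
```

```bash
python3 -m creep '[{"delta_pos":[-0.002,-0.0004,0.05],"dr":[0,0,0]},{"delta_pos":[0,0,0.06],"dr":[0,0,0]},{"delta_pos":[0,0,0.0236],"dr":[0,0,0]},{"delta_pos":[0,0,0],"dr":[0,0,0]},{"delta_pos":[0,0,0],"dr":[0,0,0]}]' 
python3 -m creep '[{"delta_pos":[0,0,0],"dr":[0,0,0]},{"delta_pos":[0,0,0],"dr":[0,0,0]},{"delta_pos":[0,0,0],"dr":[0,0,0]},{"delta_pos":[0,0,0],"dr":[0,0,0]},{"delta_pos":[0,0,0],"dr":[0,0,0]},{"delta_pos":[0,0,-0.04],"dr":[0,0,0]},{"delta_pos":[0,0,-0.08],"dr":[0,0,0]},{"delta_pos":[0,0,-0.08],"dr":[0,0,0]},{"delta_pos":[0.03,0.002,-0.05],"dr":[0,0,0]},{"delta_pos":[0.07,0.006,0],"dr":[0,0,0]},{"delta_pos":[0.1,0.008,0],"dr":[0,0,0]},{"delta_pos":[0.1,0.008,0],"dr":[0,0,0]},{"delta_pos":[0.1,0.008,0],"dr":[0,0,0]},{"delta_pos":[0.09,0.007,0],"dr":[0,0,0]},{"delta_pos":[0.05,0.004,0],"dr":[0,0,0]},{"delta_pos":[0.019,0.001,0],"dr":[0,0,0]},{"delta_pos":[0,0,0],"dr":[0,0,0]},{"delta_pos":[0,0,0],"dr":[0,0,0]}]' 0 40
python3 go.py 491 -18.7 104
```

```text
time: 32.92
eef_pos: [469.3, -298.3, 98.1]
ee_rot: [[0.0, 1.0, 0.001], [1.0, -0.0, -0.001], [-0.001, 0.001, -1.0]]
ft_force: [-0.5, -0.3, 1.2]
gripper_width: 55.8
grip_force: 0.0
time: 35.17
eef_pos: [490.7, -20.4, 222.2]
ee_rot: [[0.003, 1.0, -0.0], [1.0, -0.003, -0.0], [-0.0, -0.0, -1.0]]
ft_force: [-0.1, -0.5, -1.5]
gripper_width: 26.4
grip_force: 39.7
t 35.2 pos [490.7 -20.4 222.2] yaw -0.2 w 26.4 grip 39.7 tilt [-0. -0.]
shift [0.0036 0.0005 0.2363]
```

```bash
python3 -m creep '[{"delta_pos":[0.002,0.0005,0.06],"dr":[0,0,0]},{"delta_pos":[0,0,0.09],"dr":[0,0,0]},{"delta_pos":[0,0,0.05],"dr":[0,0,0]},{"delta_pos":[0,0,0.02],"dr":[0,0,0]},{"delta_pos":[0,0,0.01],"dr":[0,0,0]},{"delta_pos":[0,0,0.006],"dr":[0,0,0]},{"delta_pos":[0,0,0],"dr":[0,0,0]},{"delta_pos":[0,0,0],"dr":[0,0,0]}]' 
python3 -m creep '[{"delta_pos":[0,0,0],"dr":[0,0,0]},{"delta_pos":[0,0,0],"dr":[0,0,0]},{"delta_pos":[0,0,0],"dr":[0,0,0]},{"delta_pos":[0,0,0],"dr":[0,0,0]},{"delta_pos":[0,0,-0.04],"dr":[0,0,0]},{"delta_pos":[0,0,-0.08],"dr":[0,0,0]},{"delta_pos":[-0.06,-0.021,0],"dr":[0,0,0]},{"delta_pos":[-0.1,-0.035,0],"dr":[0,0,0]},{"delta_pos":[-0.1,-0.035,0],"dr":[0,0,0]},{"delta_pos":[-0.1,-0.035,0],"dr":[0,0,0]},{"delta_pos":[-0.1,-0.035,0],"dr":[0,0,0]},{"delta_pos":[-0.1006,-0.0336,0],"dr":[0,0,0]},{"delta_pos":[0,0,0],"dr":[0,0,0]},{"delta_pos":[0,0,0],"dr":[0,0,0]}]' 0.65
python3 go.py 393.7 -299 97.7
```

```text
time: 36.17
eef_pos: [491.4, -17.5, 104.6]
ee_rot: [[0.0, 1.0, 0.001], [1.0, -0.0, 0.001], [0.001, 0.001, -1.0]]
ft_force: [0.8, 0.5, -2.2]
gripper_width: 26.3
grip_force: 39.7
time: 37.92
eef_pos: [393.3, -298.0, 164.0]
ee_rot: [[0.002, 1.0, -0.001], [1.0, -0.002, -0.0], [-0.0, -0.001, -1.0]]
ft_force: [0.3, 1.2, -0.9]
gripper_width: 55.7
grip_force: 0.0
t 37.9 pos [ 393.3 -298.   164. ] yaw -0.1 w 55.7 grip 0.0 tilt [-0.001 -0.   ]
shift [-0.0019  0.0008  0.1325]
```

```bash
python3 -m creep '[{"delta_pos":[-0.0005,0.0004,0.05],"dr":[0,0,0]},{"delta_pos":[0,0,0.06],"dr":[0,0,0]},{"delta_pos":[0,0,0.0225],"dr":[0,0,0]},{"delta_pos":[0,0,0],"dr":[0,0,0]},{"delta_pos":[0,0,0],"dr":[0,0,0]}]' 
python3 -m creep '[{"delta_pos":[0,0,0],"dr":[0,0,0]},{"delta_pos":[0,0,0],"dr":[0,0,0]},{"delta_pos":[0,0,0],"dr":[0,0,0]},{"delta_pos":[0,0,0],"dr":[0,0,0]},{"delta_pos":[0,0,0],"dr":[0,0,0]},{"delta_pos":[0,0,-0.04],"dr":[0,0,0]},{"delta_pos":[0,0,-0.08],"dr":[0,0,0]},{"delta_pos":[0,0,-0.08],"dr":[0,0,0]},{"delta_pos":[0.03,0.0066,-0.05],"dr":[0,0,0]},{"delta_pos":[0.07,0.0152,0],"dr":[0,0,0]},{"delta_pos":[0.1,0.0218,0],"dr":[0,0,0]},{"delta_pos":[0.1,0.0218,0],"dr":[0,0,0]},{"delta_pos":[0.1,0.0218,0],"dr":[0,0,0]},{"delta_pos":[0.1,0.0218,0],"dr":[0,0,0]},{"delta_pos":[0.1,0.0218,0],"dr":[0,0,0]},{"delta_pos":[0.07,0.0152,0],"dr":[0,0,0]},{"delta_pos":[0.0434,0.0096,0],"dr":[0,0,0]},{"delta_pos":[0,0,0],"dr":[0,0,0]},{"delta_pos":[0,0,0],"dr":[0,0,0]}]' 0 40
python3 go.py 471.5 57.7 104
```

```text
time: 38.55
eef_pos: [394.6, -298.2, 98.8]
ee_rot: [[-0.0, 1.0, 0.001], [1.0, 0.0, -0.0], [-0.0, 0.001, -1.0]]
ft_force: [-0.4, -0.3, -0.2]
gripper_width: 55.3
grip_force: 0.0
time: 40.92
eef_pos: [471.7, 56.9, 222.8]
ee_rot: [[0.002, 1.0, -0.0], [1.0, -0.002, -0.0], [-0.0, -0.0, -1.0]]
ft_force: [-0.4, -0.0, -0.9]
gripper_width: 26.6
grip_force: 40.0
t 40.9 pos [471.7  56.9 222.8] yaw -0.1 w 26.6 grip 40.0 tilt [-0. -0.]
shift [ 0.0016 -0.0004  0.2376]
```

```bash
python3 -m creep '[{"delta_pos":[0,0,0.06],"dr":[0,0,0]},{"delta_pos":[0,0,0.09],"dr":[0,0,0]},{"delta_pos":[0,0,0.05],"dr":[0,0,0]},{"delta_pos":[0,0,0.02],"dr":[0,0,0]},{"delta_pos":[0,0,0.01],"dr":[0,0,0]},{"delta_pos":[0,0,0.0065],"dr":[0,0,0]},{"delta_pos":[0,0,0],"dr":[0,0,0]},{"delta_pos":[0,0,0],"dr":[0,0,0]}]' 
python3 -m creep '[{"delta_pos":[0,0,0],"dr":[0,0,0]},{"delta_pos":[0,0,0],"dr":[0,0,0]},{"delta_pos":[0,0,0],"dr":[0,0,0]},{"delta_pos":[0,0,0],"dr":[0,0,0]},{"delta_pos":[0,0,-0.04],"dr":[0,0,0]},{"delta_pos":[0,0,-0.08],"dr":[0,0,0]},{"delta_pos":[0,0,-0.08],"dr":[0,0,0]},{"delta_pos":[-0.1,0,-0.03],"dr":[0,0,0]},{"delta_pos":[-0.1,0,0],"dr":[0,0,0]},{"delta_pos":[-0.1,0,0],"dr":[0,0,0]},{"delta_pos":[-0.1,0,0],"dr":[0,0,0]},{"delta_pos":[-0.1,0,0],"dr":[0,0,0]},{"delta_pos":[-0.1,0,0],"dr":[0,0,0]},{"delta_pos":[-0.1,0,0],"dr":[0,0,0]},{"delta_pos":[0,0,0],"dr":[0,0,0]},{"delta_pos":[0,0,0],"dr":[0,0,0]}]' 0.65
python3 - <<'E'
from h import *
c=ctrl.camera("top"); cv2.imwrite("pics/top2.png",c["color"][:,:,::-1])
R=c["range_z"]; f=192/np.tan(np.radians(c["vertical_fov"]/2)); T=np.linalg.inv(np.array(c["view"])); v,u=np.mgrid[:384,:512]
P=np.stack([(u-c["cx"])/f*R,(v-c["cy"])/f*R,R],-1)@T[:3,:3].T+T[:3,3]
top=((P[...,2]>98)&(P[...,2]<125)&(u>200)&(u<330)&(v>150)&(v<260)).astype(np.uint8)
n,l,st,ce=cv2.connectedComponentsWithStats(top)
for i in range(1,n):
    if st[i,4]>30: print("cap",st[i],cast(c,ce[i],108).round(1))
E
```

```text
time: 41.92
eef_pos: [472.1, 58.6, 105.1]
ee_rot: [[0.001, 1.0, 0.001], [1.0, -0.001, 0.0], [0.0, 0.001, -1.0]]
ft_force: [0.4, 0.7, -1.8]
gripper_width: 26.5
grip_force: 39.9
time: 43.92
eef_pos: [471.5, -291.4, 219.3]
ee_rot: [[0.001, 1.0, -0.001], [1.0, -0.001, 0.0], [0.0, -0.001, -1.0]]
ft_force: [-0.1, 0.8, -0.1]
gripper_width: 55.7
grip_force: 0.0
cap [300 212  14  14 155] [[512.  -90.7]]
cap [264 221  14  15 151] [[491.7 -19. ]]
cap [225 230  14  15 160] [[472.   56.8]]
```

View pics/top2.png

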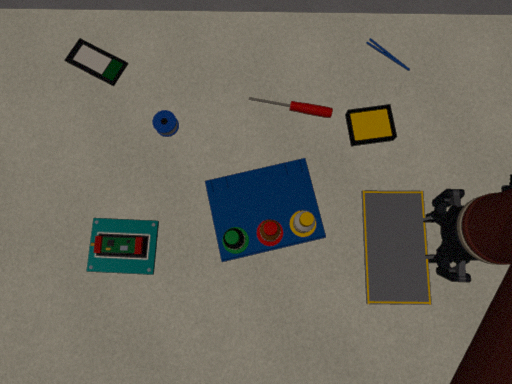

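The top view shows each bottle upright on the disc of its own colour (caps at (232,237), (271,228), (307,219), within 2 mm of the disc centres). The clamp lies in the black rectangle at (122,245), the reel is still at (165,123), and the arm is clear.

```bash
python3 -c "
from station import ctrl
print(ctrl.close_job())"
```

```text
the job is handed in; nothing more can be done
None
```

I handed in the job after about 44 s; the last camera check put each bottle upright within about 2 mm of its own disc's centre, the clamp measured within 2 mm and about 1° of the black rectangle, and the reel had not visibly moved.

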